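# Close a dowelled oak bracket and hold it in the spring press

### The job

Fit the loose upper half of the oak bracket onto the two dowels of the lower half in the spring press, dark ends together, so that the joint closes with no gap, then press the pair down until the sprung bed sits on its stops. Keep it pressed there with the gripper: the program finishes while still holding the pair down, without letting go. Leave the mallet, the chisel, the sanding block and the glue bottle where they are.

Things in the scene. Friction and masses are not known exactly. Their poses are not given: they have to be found in the camera images.
- upper_half: Loose upper half: brown oak block 140 x 56 x 32 mm (own x, y, z), lying flat on the bench, right way up, 0.12 to 0.24 kg. Origin: centre of its underside; x along its length towards its near-black walnut end (last 25 mm), z up. Vertical through holes on its centre line: 18 mm at x = +25 mm, 12 mm at x = -45 mm. Pinch it across its 56 mm width near mid-length.
- lower_face (a point): Centre of the top face of the lower half (oak, 140 x 56 mm, dark end towards +x, z up), fixed on the press's sprung bed. 62 mm above the bench with the bed up, 52 mm on the stops. Halves closed: the upper half's origin is at this point and the x axes agree. The bed's plate (160 x 74 mm) lies 24 mm below; the plywood base under it (210 x 120 mm) is screwed down.
- thick_dowel_tip (a point): Centre of the top of the thick dowel, 16 mm in diameter, standing 28 mm above the lower face at x = +25 mm; its top 8 mm taper to 8 mm in diameter. It enters the 18 mm hole.
- thin_dowel_tip (a point): Centre of the top of the thin dowel, 10 mm in diameter, standing 21 mm above the lower face at x = -45 mm; its top 6 mm taper to 4 mm in diameter. It enters the 12 mm hole.
- bed (a joint): Travel of the sprung bed in m: 0 up, growing as it is pressed straight down, 0.010 on its solid stops. It carries the upper half's weight without sinking; then it starts to sink at about 2 to 3 N of added push, gains 0.7 N per mm and meets the stops at about 9 to 10 N. It springs up when let go.
- mallet: Mallet with a wooden handle and a yellow and red head, 280 mm long, 44 mm high, lying on the bench. Origin near its middle, under the handle. Leave it alone.
- chisel: Chisel with a wooden handle, 250 mm long, 28 mm high, lying on the bench. Origin under its middle. Leave it alone.
- glue: Standing yellow glue bottle, 56 mm in diameter, 100 mm high. Origin: centre of its underside. Leave it alone.
- sanding_block: Cork sanding block, 110 x 65 x 30 mm, lying on the bench. Origin: centre of its underside. Leave it alone.
Things that resemble listed ones, but are neither listed nor needed, are in the scene too. What is meant by the part that bears lower_face is not red, and is the smaller of those in its own colour.

How it is judged:
By the outcome, as a careful person would: the job done as asked, in the order asked, and still so for the second after the job is handed in, while the arm keeps its last pose, push and grip.
It also fails if it takes over 45 s, if anything falls off the work surface, if the arm or the gripper's body presses on something with over 40 N, if the wrist force passes 120 N, or if a joint passes its speed limit or range.

### The arm

A 6-joint arm with a two-finger parallel gripper is mounted at the origin on the work surface. World frame = base frame: x ahead of the robot, y to its left, z up, the work surface at z = 0. Lengths are in mm, angles in rad, forces in N, time in s.
With the tool pointing down it reaches from about 350 to 775 mm from the base axis. Payload 7.3 kg.
Tool frame: the origin (TCP) lies midway between the tips of the shut fingers; the grasp point (between the pads) lies 19 mm behind it; z points along the fingers, y is the line along which they close (so a half turn about z gives the same grasp; the last joint's range is limited). The gripper opens to 92 mm and grips with 3 to 60 N. Pads are 19 mm wide; open, the fingers measure 130 mm over their backs; the gripper's body (75 mm by 190 mm) begins 47 mm behind the grasp point.
Start: joints at [-1.273, 0.342, 1.524, -0, 1.275, -0.146], TCP at [225.446, -474.151, 226.741] pointing down, gripper open.
Joint ranges: [-2.53, 2.53], [-0.77, 2.02], [0.04, 2.7], [-1, 4.14], [0.28, 2.66], [-3.11, 3.11]. Speed limits (rad/s): [2.57, 2.57, 3.14, 3.14, 3.14, 3.14].

### API

Orientations are given as [roll, pitch, yaw] about the fixed x, y, z axes, in that order (R = Rz(yaw) Ry(pitch) Rx(roll)).
In Python, from plant import readout, vision, order, models gives the robot as it stands. The module is installed in compiled form; this text tells all that it offers.
- The arm moves only by the tool step_arm, never from a script. Its argument "series" is text: rows parted by semicolons, each of 7 numbers parted by spaces: the gripper's target within -1 to 1 (shut at 1, half-way at 0, fully open at -1), then the shift along the tool's x, y, z each as a share of 80 mm, from -1 to 1, then the turn, a rotation vector about the tool's x, y, z each as a share of 2 pi rad, from -1 to 1. In form: jaw x y z ax ay az; .... A call has 1 to 20 rows; each row is the pose to reach, as a shift and turn from the pose commanded when the call began, along the tool's axes at that moment, turning the shorter way round; what a row does not reach only later rows make up. A row lasts 1/10 s, in which the tool goes at most 50 mm and 8.59 degrees, less where a joint would pass 70% of its speed; a pose out of reach is approached as far as the arm can. A call with a number of a shift or a turn outside -1 to 1 is refused whole. A call with a gripper value outside its range is refused whole. The fingers move at their own pace and stop on an object; the grip force is fixed at half the most. Time passes only in rows, so rows that repeat a pose let the fingers close. It gives the time, the measured TCP pose, the force, the opening and the grip force at its end, in the units of the state.
- readout.get_obs(): the state, without advancing time (a new reading comes with each control period).
- vision.capture(name): name is "scene" or "side" or "wrist"; returns a dict with "frame" (384x512x3 uint8, red, green, blue), "depth" (384x512 float32, mm along the optical axis (not along the pixel's ray), 0 where there is no reading), "fovy" (degrees; the focal length in pixels is half the picture's height over the tangent of half this angle, whatever the lens; pixels are square), "cx", "cy" (the principal point, pixels), "rvec" (rotation vector, rad) and "tvec" (3), from world to camera coordinates, as OpenCV has them; the wrist camera has in their place "mount" (4x4, takes a point from camera to tool coordinates, whose origin is the TCP and whose axes are the flange's). Camera axes: x right, y down, z forward; pixel columns grow to the right and rows downward; lengths in mm; the calibration is good to about 2 mm. A picture is of the moment at which its call begins: read the wrist's pose just before it.
- order.close_job(): hands the job in; it is judged then, once.
Trained networks look in a picture, given as the dict that the camera call returned (one of the last four; its "shot" number tells which), for a name from the list of things; names that differ only in an ending like _2 or _b are one class to them, and where a whole thing is asked for, a point or a joint stands for the part that bears it (a point fixed in the world has none). Each returns a list of dicts, best first, with "p" (0 to 1); they miss things now and then, are a little off and sometimes report something else, mostly with a low value. They report only what shows in the picture. A call takes as long as a camera call. They do not tell look-alikes from the thing itself.
- models.look_for(picture, thing): "position" ([column, row] in pixels, amid what is visible of it).
- models.pinpoint(picture, thing): "position" ([column, row] in pixels: a listed point, or the origin of a listed thing).
The state is a dict: "time": time; "joint_positions": joint angles; "dq": joint speeds; "tau": joint torques, N m; "tool_pos": TCP position; "tcp_rot": TCP orientation; "contact_force": force on the tool from outside, world axes, zero at the start; "moment": the same for the moment, N m; "grip_width": finger opening in mm; "finger_force": force on a finger pad.
Only numpy, scipy, OpenCV 4.12 (cv2) and the standard library are available. Lean on these libraries where they do the work, as an engineer would, in place of code of your own. Each camera call takes 0.05 s, during which the arm holds its last target. There are 200 camera calls.

## Working session

There is one attempt and no reset: what is moved stays moved. The work goes in short steps, Python scripts to look and compute and a tool call to move; the robot and the scene stay as the last step left them, time stands still between calls to the robot, and variables do not carry over. Pictures are saved under pics/ and viewed, at most 10 in all, crops included, and the job is handed in when it is done.

Besides the shell and the picture viewer there is one more tool, called after "Request:" as name(argument=value, ...) on one line, values as JSON. step_arm: Moves the arm, as the interface text tells. Shift numbers are shares of 80 mm and turn numbers shares of 2 pi rad, none past 1 either way. Its arguments: {"type":"object","properties":{"series":{"type":"string"}},"required":["series"]}

```bash
mkdir -p pics; cat > h.py <<'E'
import numpy as np, cv2
from scipy.spatial.transform import Rotation as R
from plant import readout, vision, order, models
def K(p):
    f=p["frame"].shape[0]/2/np.tan(np.radians(p["fovy"])/2); return f
def pose(o=None):
    o=o or readout.get_obs(); return R.from_euler('xyz',o["tcp_rot"]).as_matrix(),np.array(o["tool_pos"])
def cam(p,o=None):
    "camera->world rotation and origin"
    if "mount" in p:
        Rt,t=pose(o); M=np.array(p["mount"]); return Rt@M[:3,:3],Rt@M[:3,3]+t
    C=cv2.Rodrigues(np.array(p["rvec"],float))[0]; return C.T,-C.T@np.array(p["tvec"],float).ravel()
def ray_z(p,uv,z,o=None):
    Rc,c=cam(p,o); f=K(p); d=Rc@np.array([(uv[0]-p["cx"])/f,(uv[1]-p["cy"])/f,1]); return c+d*(z-c[2])/d[2]
def cloud(p,o=None):
    Rc,c=cam(p,o); f=K(p); v,u=np.mgrid[:384,:512]; D=p["depth"]
    P=np.stack([(u-p["cx"])/f*D,(v-p["cy"])/f*D,D],-1)@Rc.T+c; P[D<=0]=np.nan; return P
def save(p,n): cv2.imwrite("pics/"+n+".png",cv2.cvtColor(p["frame"],cv2.COLOR_RGB2BGR))
E
python3 - <<'E'
from h import *
o=readout.get_obs();print(o["tool_pos"],o["tcp_rot"],o["grip_width"],o["contact_force"])
ps=[]
zs=dict(upper_half=0,lower_face=62,thick_dowel_tip=90,thin_dowel_tip=83,mallet=0,chisel=0,glue=0,sanding_block=0)
for n in("scene","side"):
    p=vision.capture(n);ps.append(p["frame"]);
    print(n,cam(p)[1].round())
    for t,z in zs.items():
        for m in models.pinpoint(p,t)[:4]: print(t,round(m["p"],2),np.round(m["position"]),ray_z(p,m["position"],z).round(0)[:2])
im=np.vstack(ps);im=cv2.resize(im,None,fx=.78,fy=.78)
cv2.imwrite("pics/a.png",cv2.cvtColor(im,cv2.COLOR_RGB2BGR))
E
```

```text
[ 225.3142195  -473.75346326  226.0519196 ] [-3.14008039e+00 -2.20147548e-04  4.43769878e-01] 91.71437461146057 [ 0.38288227 -0.13610804  0.08080136]
scene [ 924. -722.  961.]
upper_half 0.98 [244. 262.] [ 562. -184.]
lower_face 0.92 [147. 226.] [ 279. -252.]
lower_face 0.9 [236. 113.] [214. 339.]
lower_face 0.68 [304. 174.] [579. 162.]
lower_face 0.31 [182. 330.] [ 556. -452.]
thick_dowel_tip 0.63 [244. 108.] [241. 351.]
thick_dowel_tip 0.57 [150. 224.] [ 302. -256.]
thick_dowel_tip 0.56 [311. 169.] [600. 166.]
thin_dowel_tip 0.92 [292. 159.] [521. 188.]
thin_dowel_tip 0.88 [228.  98.] [147. 388.]
thin_dowel_tip 0.82 [134. 216.] [ 238. -253.]
mallet 0.59 [333. 139.] [571. 448.]
mallet 0.36 [324. 243.] [733. -12.]
chisel 0.61 [249. 210.] [474. -12.]
glue 0.71 [322. 243.] [726. -17.]
sanding_block 0.71 [181. 329.] [ 528. -431.]
side [344. 817. 955.]
upper_half 0.95 [238. 174.] [ 566. -193.]
lower_face 0.64 [318. 162.] [ 287. -237.]
lower_face 0.59 [332. 302.] [222. 300.]
thick_dowel_tip 0.76 [202. 235.] [594. 171.]
thick_dowel_tip 0.72 [317. 287.] [263. 281.]
thick_dowel_tip 0.65 [315. 152.] [ 301. -255.]
thin_dowel_tip 0.83 [226. 245.] [521. 187.]
thin_dowel_tip 0.77 [334. 158.] [ 233. -242.]
thin_dowel_tip 0.74 [354. 309.] [170. 322.]
mallet 0.9 [184. 347.] [573. 451.]
chisel 0.62 [251. 215.] [483.  -8.]
glue 0.97 [184. 201.] [719. -28.]
glue 0.54 [241. 171.] [ 558. -211.]
sanding_block 0.98 [260. 138.] [ 521. -421.]
sanding_block 0.16 [251. 214.] [484.  -9.]
```

View pics/a.png

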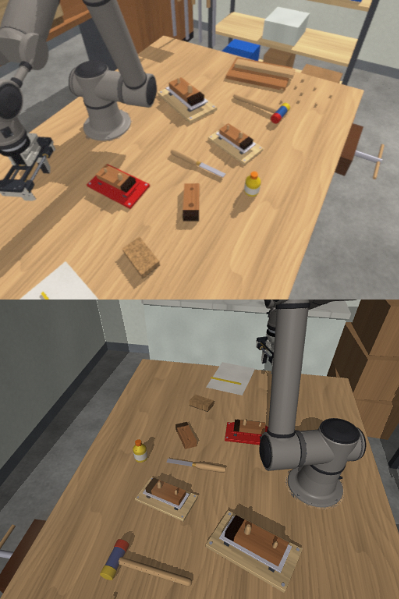

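The picture shows three presses. One is red. Of the two plywood ones, the smaller is at scene pixel (304,174), world about (565,172). The brown block lies at scene (244,262), and the red and large plywood presses are look-alikes. Next I'll get coarse yaws.

```bash
python3 - <<'E'
from h import *
for n in("scene","side"):
    p=vision.capture(n);P=cloud(p);F=p["frame"].astype(int)
    for nm,c,z0,z1 in(("upper",(562,-188),26,38),("lower",(570,172),56,68)):
        m=(np.hypot(P[...,0]-c[0],P[...,1]-c[1])<100)&(P[...,2]>z0)&(P[...,2]<z1)
        q=P[m][:,:2]; (cx,cy),wh,a=cv2.minAreaRect(q.astype(np.float32))
        lum=F[m].sum(1); d=q[lum<np.percentile(lum,15)].mean(0)-q.mean(0)
        print(n,nm,len(q),np.round([cx,cy,*wh,a],1),"dark dir",d.round(), "z",np.median(P[m][:,2]).round(1))
p=vision.capture("wrist");print(np.round(p["mount"],3),p["fovy"])
E
```

```text
scene upper 853 [ 564.4 -182.1   56.   144.2   30. ] dark dir [ 26. -50.] z 30.8
scene lower 520 [571.4 170.7  60.6 143.5  73.3] dark dir [ 54. -21.] z 61.3
side upper 431 [ 561.8 -179.1   57.2  146.7   29.1] dark dir [ 32. -54.] z 31.0
side lower 765 [567.8 170.4  60.5 141.9  73.9] dark dir [ 50. -15.] z 61.0
[[ 1.00000e-03 -9.69000e-01 -2.48000e-01  6.52980e+01]
 [ 1.00000e+00  1.00000e-03  0.00000e+00  1.03700e+00]
 [ 0.00000e+00 -2.48000e-01  9.69000e-01 -1.58094e+02]
 [ 0.00000e+00  0.00000e+00  0.00000e+00  1.00000e+00]] 60.4751299994081
```

Request:
step_arm(series="-1 1 -0.26 0 0 0 -0.166;-1 1 -0.26 0 0 0 -0.166;-1 1 -0.26 0 0 0 -0.166;-1 1 -0.26 0 0 0 -0.166;-1 1 -0.26 0 0 0 -0.166;-1 1 -0.26 0 0 0 -0.166;-1 1 -0.26 0 0 0 -0.166;-1 1 -0.26 0 0 0 -0.166")

```text
time: 1.85
tool_pos: [288.8, -421.0, 226.7]
tcp_rot: [3.142, 0.0, 1.488]
contact_force: [-0.7, -0.3, -0.3]
grip_width: 92.0
finger_force: 0.0
```

Request:
step_arm(series="-1 1 1 0 0 0 0;-1 1 1 0 0 0 0;-1 1 1 0 0 0 0")

```text
time: 2.15
tool_pos: [377.6, -345.3, 226.8]
tcp_rot: [3.141, -0.001, 1.486]
contact_force: [-0.3, -0.5, 0.2]
grip_width: 91.6
finger_force: 0.0
```

Request:
step_arm(series="-1 1 1 0 0 0 0;-1 1 1 0 0 0 0;-1 1 1 0 0 0 0")

```text
time: 2.45
tool_pos: [464.1, -272.4, 226.7]
tcp_rot: [3.141, -0.001, 1.487]
contact_force: [0.3, 0.1, 0.3]
grip_width: 92.0
finger_force: 0.0
```

Request:
step_arm(series="-1 1 1 0 0 0 0;-1 1 1 0 0 0 0;-1 1 1 0 0 0 0")

```text
time: 2.75
tool_pos: [550.4, -199.6, 226.4]
tcp_rot: [3.141, -0.001, 1.487]
contact_force: [-0.1, -0.4, 0.4]
grip_width: 91.9
finger_force: 0.0
```

Request:
step_arm(series="-1 0.28 0.18 0.3 0 0 -0.095;-1 0.28 0.18 0.3 0 0 -0.095;-1 0.28 0.18 0.3 0 0 -0.095;-1 0.28 0.18 0.3 0 0 -0.095;-1 0.28 0.18 0.3 0 0 -0.095;-1 0.28 0.18 0.3 0 0 -0.095;-1 0.28 0.18 0.3 0 0 -0.095")

```text
time: 3.45
tool_pos: [564.0, -181.5, 202.8]
tcp_rot: [-3.141, 0.0, 2.08]
contact_force: [-0.0, -0.6, -0.0]
grip_width: 91.6
finger_force: 0.0
```

```bash
cat > up.py <<'E'
from h import *
import sys
def measure(z0,z1,names,pic):
    o=readout.get_obs();p=vision.capture("wrist");P=cloud(p,o);F=p["frame"].astype(int)
    Rt,t=pose(o);print("tcp",t.round(1),np.round(o["tcp_rot"],4))
    m=(P[...,2]>z0)&(P[...,2]<z1)
    n,l,s,c=cv2.connectedComponentsWithStats(cv2.morphologyEx(m.astype(np.uint8),cv2.MORPH_OPEN,np.ones((3,3))))
    for k in [i for i in range(1,n) if s[i,4]>3000]:
        q=P[l==k]; r=cv2.minAreaRect(q[:,:2].astype(np.float32)); cen=np.array([*r[0],np.median(q[:,2])])
        print("blob",s[k],np.round(r[0],1),np.round(r[1],1),round(r[2],2),"z",cen[2].round(1),"in tool",(Rt.T@(cen-t)).round(1))
    for nm,z in names:
        for w in models.pinpoint(p,nm)[:3]:
            x=ray_z(p,w["position"],z,o);print(nm,round(w["p"],2),np.round(w["position"],1),x.round(1),"tool",(Rt.T@(x-t)).round(1))
    save(p,pic);np.savez("pics/"+pic,P=P,F=F,l=l,Rt=Rt,t=t);return o,p,P
if __name__=="__main__": measure(24,40,[("upper_half",0)],"w1")
E
python3 up.py
```

```text
tcp [ 564.  -181.5  202.8] [-3.1414e+00  2.0000e-04  2.0795e+00]
blob [ 229  106   58  136 7133] [ 562.1 -184.8] [ 56.2 140.2] 29.47 z 32.2 in tool [ -2.   -3.3 170.6]
upper_half 0.95 [256.1 173.4] [ 561.6 -187.9    0. ] tool [ -4.4  -5.2 202.8]
```

View pics/w1.png

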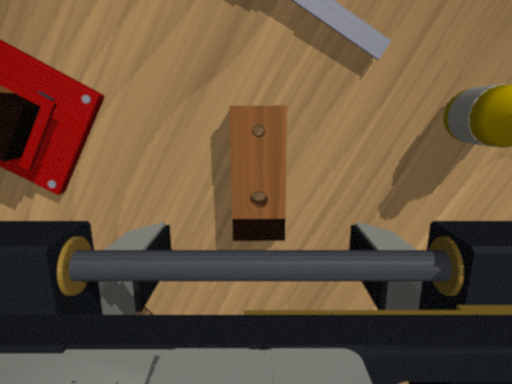

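Wrist view: the block spans columns 229–287 and rows 106–242. Its holes are at (258,131), thin, and (258,198), thick, with the dark end at the bottom (tool −x). I'm descending.

Request:
step_arm(series="-1 -0.025 -0.041 0.9 0 0 -0.001;-1 -0.025 -0.041 0.9 0 0 -0.001;-1 -0.025 -0.041 0.9 0 0 -0.001")

```text
time: 3.85
tool_pos: [560.2, -183.5, 127.3]
tcp_rot: [-3.137, -0.006, 2.088]
contact_force: [0.2, -0.1, -0.2]
grip_width: 91.6
finger_force: 0.0
```

Request:
step_arm(series="-1 0 0 0.4 0 0 0;-1 0 0 0.8 0 0 0;-1 0 0 0.8 0 0 0")

```text
time: 4.15
tool_pos: [560.8, -183.5, 64.5]
tcp_rot: [-3.138, -0.005, 2.089]
contact_force: [0.4, -0.8, -0.8]
grip_width: 91.6
finger_force: 0.0
```

Request:
step_arm(series="-1 0 0 0.4 0 0 0;-1 0 0 0.7 0 0 0;-1 0 0 0.77 0 0 0;-1 0 0 0.77 0 0 0")

```text
time: 4.55
tool_pos: [563.2, -184.6, 6.4]
tcp_rot: [3.141, 0.001, 2.09]
contact_force: [0.2, 0.6, 1.0]
grip_width: 92.1
finger_force: 0.0
```

Request:
step_arm(series="0.6 0 0 0 0 0 0;0.6 0 0 0 0 0 0;0.6 0 0 0 0 0 0;0.6 0 0 0 0 0 0;0.6 0 0 0 0 0 0;0.6 0 0 0 0 0 0;0.6 0 0 0 0 0 0")

```text
time: 5.25
tool_pos: [562.6, -184.3, 5.5]
tcp_rot: [3.141, 0.0, 2.09]
contact_force: [0.5, 1.6, 3.7]
grip_width: 55.7
finger_force: 30.0
```

Request:
step_arm(series="0.6 0 0 -0.3 0 0 0;0.6 0 0 -0.9 0 0 0;0.6 0 0 -0.9 0 0 0;0.6 0 0 -0.9 0 0 0")

```text
time: 5.65
tool_pos: [562.7, -184.4, 77.8]
tcp_rot: [3.141, 0.002, 2.09]
contact_force: [0.0, -0.3, -2.2]
grip_width: 55.9
finger_force: 30.0
```

Request:
step_arm(series="0.6 0.1 0.1 -0.6 0 0 0;0.6 0.4 0.4 -1 0 0 0;0.6 0.8 0.8 -1 0 0 0;0.6 1 1 -1 0 0 0")

```text
time: 6.05
tool_pos: [592.2, -72.2, 156.4]
tcp_rot: [-3.141, -0.001, 2.091]
contact_force: [-1.2, -0.9, -1.3]
grip_width: 55.8
finger_force: 30.0
```

Request:
step_arm(series="0.6 0.5 0.05 -0.5 0 0 0;0.6 1 0.1 -0.92 0 0 0;0.6 1 0.1 -0.92 0 0 0")

```text
time: 6.35
tool_pos: [559.0, 1.6, 232.7]
tcp_rot: [3.139, 0.0, 2.093]
contact_force: [-0.0, -0.4, -1.3]
grip_width: 56.0
finger_force: 30.0
```

Request:
step_arm(series="0.6 0.76 0.09 0 0 0 -0.122;0.6 0.76 0.09 0 0 0 -0.122;0.6 0.76 0.09 0 0 0 -0.122;0.6 0.76 0.09 0 0 0 -0.122;0.6 0.76 0.09 0 0 0 -0.122;0.6 0.76 0.09 0 0 0 -0.122;0.6 0.76 0.09 0 0 0 -0.122;0.6 0.76 0.09 0 0 0 -0.122")

```text
time: 7.15
tool_pos: [535.3, 54.5, 229.9]
tcp_rot: [-3.141, -0.001, 2.853]
contact_force: [0.0, -0.6, -1.4]
grip_width: 56.3
finger_force: 30.0
```

```bash
python3 - <<'E'
from up import *
o,p,P=measure(58,67,[("lower_face",62),("thick_dowel_tip",90),("thin_dowel_tip",83)],"w2")
print(o["contact_force"],o["grip_width"])
m=(P[...,2]>o["tool_pos"][2]+15)&(P[...,2]<o["tool_pos"][2]+40)
Rt,t=pose(o);q=((P[m]-t)@Rt);s=(abs(q[:,0])<110)&(abs(q[:,1])<40);q=q[s]
print(len(q),q.min(0).round(1),q.max(0).round(1),np.median(q,0).round(1))
E
```

```text
tcp [535.3  54.5 229.9] [-3.1411e+00 -1.3000e-03  2.8533e+00]
blob [ 346  105   68  135 6449] [567.2 167.7] [ 57.6 137.4] 73.54 z 62.3 in tool [  1.4 117.7 167.6]
lower_face 0.68 [377.4 174.6] [566.1 167.3  62. ] tool [  2.3 117.  167.8]
thick_dowel_tip 0.76 [383.7 210.3] [593.5 158.   90. ] tool [-26.5 115.8 139.8]
thin_dowel_tip 0.59 [386.8 136.5] [527.5 176.4  83. ] tool [ 42.  114.8 146.9]
[ 0.02006648 -0.62587493 -1.39493159] 56.27695243899334
25028 [-28.4 -40.  -39.9] [ 71.4  40.  -15. ] [ 35.1  -1.4 -26.7]
```

View pics/w2.png

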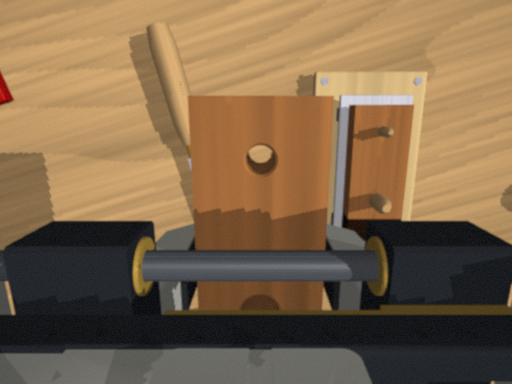

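```bash
python3 - <<'E'
from h import *
d=np.load("pics/w2.npz");P,F,Rt,t=d["P"],d["F"],d["Rt"],d["t"]
T=(P-t)@Rt; 
def rep(n,m):
    q=T[m];v,u=np.nonzero(m);print(n,len(q),"px",u.mean().round(1),v.mean().round(1),"tool",q.mean(0).round(1),"min",q.min(0).round(1),"max",q.max(0).round(1))
v,u=np.mgrid[:384,:512]
for n,c,h in(("thick",(382,203),90),("thin",(387,132),83)):
    w=(abs(u-c[0])<18)&(abs(v-c[1])<16)
    rep(n+" all",w&(P[...,2]>70)&(P[...,2]<95)); rep(n+" top",w&(abs(P[...,2]-h)<1.5))
# in-hand block top & thin hole
top=(abs(T[...,2]+27)<3)&(v<215)&(abs(T[...,1])<40); rep("blk",top)
r=np.nonzero(top); 
w=(u>235)&(u<290)&(v>135)&(v<180)&~top; rep("hole",w)
k=cv2.resize(F[95:245,340:430].astype(np.uint8),None,fx=4,fy=4,interpolation=cv2.INTER_CUBIC);k2=cv2.resize(F[90:240,185:340].astype(np.uint8),(372,600)[:1]+(600,))
cv2.imwrite("pics/c.png",np.hstack([k,k2])[...,::-1])
E
```

```text
thick all 281 px 380.6 204.3 tool [-22.4 114.7 146. ] min [-31.6 109.  137.4] max [-16.1 124.3 159.4]
thick top 75 px 385.1 208.0 tool [-24.3 117.  139.8] min [-28.7 112.4 138.4] max [-20.2 122.1 141.3]
thin all 118 px 386.1 131.9 tool [ 45.9 115.4 151.3] min [ 41.1 111.8 145.4] max [ 50.2 121.8 159.8]
thin top 31 px 389.2 132.5 tool [ 45.5 116.6 146.8] min [ 43.2 113.6 145.4] max [ 47.8 119.4 148.3]
blk 15955 px 259.7 153.9 tool [ 48.8  -1.6 -26.7] min [ 23.5 -29.9 -29.3] max [ 71.4  26.8 -24. ]
hole 658 px 259.9 159.6 tool [nan nan nan] min [nan nan nan] max [nan nan nan]
```

View pics/c.png

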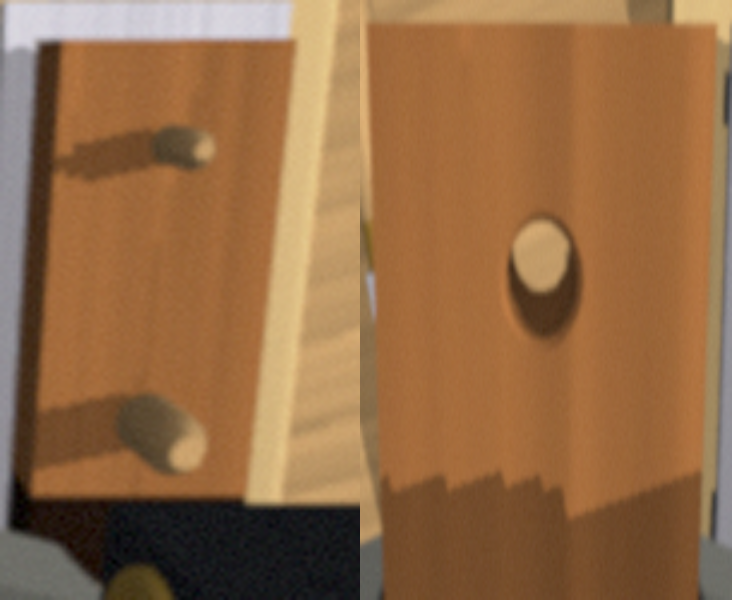

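The thin dowel tip is at pixel (390,132) and the thick one at (387,208). The block in hand is level, with its thin hole at (262,159). The in-hand block reads y = −1.6 mm, which suggests a camera bias, so I'll measure again from lower down to separate an offset from a tilt.

Request:
step_arm(series="0.6 0 0 0.5 0 0 0;0.6 0 0 1 0 0 0;0.6 0 0 1 0 0 0;0.6 0 0 1 0 0 0;0.6 0 0 1 0 0 0")

```text
time: 7.85
tool_pos: [537.0, 54.7, 152.9]
tcp_rot: [3.141, 0.004, 2.856]
contact_force: [-0.0, 0.9, -1.0]
grip_width: 55.7
finger_force: 30.0
```

```bash
cat > m3.py <<'E'
from up import *
def tips(pic):
    o,p,P=measure(58,67,[],pic);Rt,t=pose(o);T=(P-t)@Rt
    c0=np.array([567.2,167.7]);ax=np.array([np.cos(2.854),np.sin(2.854)])
    for n,s,h in(("thick",-25,90),("thin",45,83)):
        c=c0+s*ax; m=(abs(P[...,2]-h)<1.5)&(np.hypot(P[...,0]-c[0],P[...,1]-c[1])<12)
        q=T[m]; v,u=np.nonzero(m); print(n,m.sum(),u.mean().round(1),v.mean().round(1),q.mean(0).round(2),(q.min(0)/2+q.max(0)/2).round(2))
    v,u=np.mgrid[:384,:512];top=(abs(T[...,2]+27)<3)&(v<215)&(abs(T[...,1])<40);q=T[top]
    print("blk",q.min(0).round(2),q.max(0).round(2),"fx",K(p),p["cx"],p["cy"])
    # edge slope of in-hand block
    L=[(q[abs(q[:,0]-x)<2][:,1].min()+q[abs(q[:,0]-x)<2][:,1].max())/2 for x in(32,40,60,66)];print("mid y",np.round(L,2))
if __name__=="__main__": import sys;tips(sys.argv[1])
E
python3 m3.py w3
```

```text
tcp [537.   54.7 152.9] [3.1407 0.0038 2.8563]
blob [ 372  101   89  120 8728] [545.2 173.8] [57.4 92.4] 73.86 z 62.2 in tool [ 26.  116.6  90.7]m3.py:7: RuntimeWarning: Mean of empty slice.
  q=T[m]; v,u=np.nonzero(m); print(n,m.sum(),u.mean().round(1),v.mean().round(1),q.mean(0).round(2),(q.min(0)/2+q.max(0)/2).round(2))
  ret = ret.dtype.type(ret / rcount)
  ret = um.true_divide(
Traceback (most recent call last):
  File "m3.py", line 12, in <module>
    if __name__=="__main__": import sys;tips(sys.argv[1])
                                        ~~~~^^^^^^^^^^^^^
  File "m3.py", line 7, in tips
    q=T[m]; v,u=np.nonzero(m); print(n,m.sum(),u.mean().round(1),v.mean().round(1),q.mean(0).round(2),(q.min(0)/2+q.max(0)/2).round(2))
                                                                                                       ~~~~~^^^
ValueError: zero-size array to reduction operation minimum which has no identity
```

View pics/w3.png

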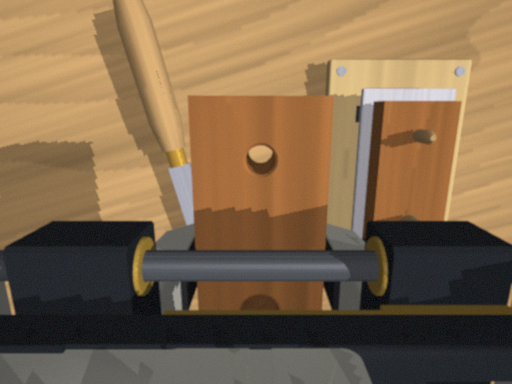

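The view is much the same, with the thick dowel now hidden behind the gripper and the thin one at (425,137). I'll combine the thin tip with the hole in the held block.

```bash
python3 - <<'E'
from h import *
p=vision.capture("wrist");f=K(p);M=np.array(p["mount"]);print(p["cx"],p["cy"])
def hole(F):
    # dark rim + see-through: non-block colour inside window, fit ellipse to hull
    w=cv2.cvtColor(F[138:182,236:288].astype(np.uint8),cv2.COLOR_RGB2LAB).astype(float)
    ref=np.median(w[:6].reshape(-1,3),0); m=(np.linalg.norm(w-ref,axis=2)>16).astype(np.uint8)
    c=max(cv2.findContours(m,0,1)[0],key=cv2.contourArea); e=cv2.fitEllipse(cv2.convexHull(c)); return e[0][0]+236,e[0][1]+138,e[1]
for n in("w2","w3"):
    d=np.load(f"pics/{n}.npz");P,F,Rt,t=d["P"],d["F"],d["Rt"],d["t"];T=(P-t)@Rt
    v,u=np.mgrid[:384,:512];top=(abs(T[...,2]+27)<3)&(v<215)&(abs(T[...,1])<40);q=T[top];zt=np.median(q[:,2])
    h=hole(F);r=M[:3,:3]@[(h[0]-p["cx"])/f,(h[1]-p["cy"])/f,1];x=M[:3,3]+r*(zt-M[2,3])/r[2]
    mid=[(q[abs(q[:,0]-x0)<2][:,1].min()+q[abs(q[:,0]-x0)<2][:,1].max())/2 for x0 in(32,40,60,66)]
    print(n,"hole",np.round(h[:2],1),np.round(h[2],1),"tool",x.round(2),"blk",q.min(0).round(1),q.max(0).round(1),"mid",np.round(mid,2))
    for k,s,hh in(("thick",-25,90),("thin",45,83)):
        c=np.array([567.2,167.7])+s*np.array([np.cos(2.854),np.sin(2.854)])
        m=(abs(P[...,2]-hh)<1.6)&(np.hypot(P[...,0]-c[0],P[...,1]-c[1])<12)
        if m.sum(): print(k,m.sum(),T[m].mean(0).round(2),"world",P[m].mean(0).round(2))
o=readout.get_obs();print(o["tool_pos"],o["tcp_rot"])
E
```

```text
259.85462530894137 193.11362472127635
w2 hole [261.8 159.2] [30.9 34.7] tool [ 47.02  -0.73 -26.7 ] blk [ 23.5 -29.9 -29.3] [ 71.4  26.8 -24. ] mid [-1.82 -1.68 -1.49 -1.5 ]
thick 77 [-24.29 116.85 139.82] world [591.64 159.56  89.96]
thin 31 [ 45.54 116.58 146.83] world [524.6  179.16  83.04]
w3 hole [261.9 159.4] [31.1 34.6] tool [ 46.95  -0.71 -26.71] blk [ 23.5 -29.7 -29.2] [ 71.4  26.6 -24.1] mid [-1.7  -1.67 -1.5  -1.48]
thin 52 [ 47.27 116.08  69.91] world [524.54 179.35  82.93]
[536.76711856  54.67946115 152.8125033 ] [3.14071213 0.00385452 2.85644557]
```

Request:
step_arm(series="0.6 0 0.5 0 0 0 0;0.6 0 0.9 0 0 0 0;0.6 0 0.9 0 0 0 0")

```text
time: 8.25
tool_pos: [557.1, 127.0, 152.2]
tcp_rot: [3.139, 0.003, 2.859]
contact_force: [0.1, 0.2, -2.2]
grip_width: 55.7
finger_force: 30.0
```

Request:
step_arm(series="0.6 0.005 0.3 0.3 0 0 0;0.6 0.005 0.567 0.6 0 0 0;0.6 0.005 0.567 0.6 0 0 0;0.6 0.005 0.567 0.6 0 0 0;0.6 0.005 0.567 0.6 0 0 0")

```text
time: 8.75
tool_pos: [568.8, 166.6, 104.2]
tcp_rot: [3.141, 0.002, 2.856]
contact_force: [-0.2, -0.7, -0.9]
grip_width: 55.7
finger_force: 30.0
```

```bash
python3 - <<'E'
from h import *
o=readout.get_obs();Rt,t=pose(o);print(t.round(2),np.round(o["tcp_rot"],4),np.round(o["contact_force"],1))
tx=np.array([np.cos(2.856),np.sin(2.856)]);ty=np.array([-tx[1],tx[0]])*-1
e=np.array([569.5,167.4])-t[:2];print("err tool x,y mm",e@tx,e@ty)
a=[]
for n in("scene","side"):
    p=vision.capture(n);a.append(cv2.resize(p["frame"][110:210,250:380] if n=="scene" else p["frame"][190:290,150:280],None,fx=5,fy=5)[:, :650])
cv2.imwrite("pics/d.png",cv2.resize(np.vstack(a),None,fx=.6,fy=.6)[...,::-1])
E
```

```text
[568.83 166.64 104.18] [3.1411e+00 2.2000e-03 2.8560e+00] [-0.2 -0.7 -0.9]
err tool x,y mm -0.43390658144781136 0.9172085533999428
```

View pics/d.png

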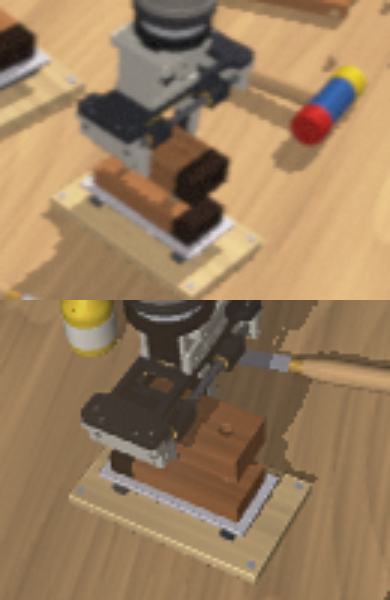

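Dark ends match, and the held block is over the press in both views. I'm nudging y by +0.7 mm and lowering into the tapers.

Request:
step_arm(series="0.6 -0.005 0.009 0 0 0 0;0.6 -0.005 0.009 0.1 0 0 0;0.6 -0.005 0.009 0.16 0 0 0;0.6 -0.005 0.009 0.16 0 0 0;0.6 -0.005 0.009 0.16 0 0 0")

```text
time: 9.35
tool_pos: [568.5, 168.0, 89.5]
tcp_rot: [-3.141, -0.001, 2.857]
contact_force: [-0.4, -0.2, -2.1]
grip_width: 55.7
finger_force: 30.0
```

Request:
step_arm(series="0.6 0 0 0.03 0 0 0;0.6 0 0 0.06 0 0 0;0.6 0 0 0.06 0 0 0;0.6 0 0 0.06 0 0 0")

```text
time: 9.75
tool_pos: [568.8, 168.1, 85.0]
tcp_rot: [3.141, 0.0, 2.857]
contact_force: [1.6, 0.3, -2.1]
grip_width: 55.9
finger_force: 30.0
```

Request:
step_arm(series="0.6 0 0 0.03 0 0 0;0.6 0 0 0.06 0 0 0;0.6 0 0 0.06 0 0 0;0.6 0 0 0.06 0 0 0")

```text
time: 10.15
tool_pos: [568.9, 168.0, 80.1]
tcp_rot: [3.141, 0.0, 2.856]
contact_force: [2.2, 0.6, -3.5]
grip_width: 56.0
finger_force: 30.0
```

Request:
step_arm(series="0.6 -0.008 0 0.02 0 0 0;0.6 -0.008 0 0.05 0 0 0;0.6 -0.008 0 0.08 0 0 0;0.6 -0.008 0 0.08 0 0 0;0.6 -0.008 0 0.08 0 0 0")

```text
time: 10.65
tool_pos: [569.2, 167.8, 73.7]
tcp_rot: [-3.141, -0.0, 2.857]
contact_force: [0.9, 0.1, -2.1]
grip_width: 55.6
finger_force: 30.0
```

Request:
step_arm(series="0.6 -0.003 0 0.03 0 0 0;0.6 -0.003 0 0.06 0 0 0;0.6 -0.003 0 0.06 0 0 0;0.6 -0.003 0 0.06 0 0 0")

```text
time: 11.05
tool_pos: [569.4, 167.7, 68.9]
tcp_rot: [-3.141, -0.0, 2.857]
contact_force: [-0.5, 0.1, -2.4]
grip_width: 56.0
finger_force: 30.0
```

Request:
step_arm(series="0.6 0 0 0.02 0 0 0;0.6 0 0 0.03 0 0 0;0.6 0 0 0.03 0 0 0;0.6 0 0 0.03 0 0 0")

```text
time: 11.45
tool_pos: [569.6, 167.7, 67.1]
tcp_rot: [3.142, 0.0, 2.857]
contact_force: [-0.6, -0.7, 3.2]
grip_width: 56.1
finger_force: 30.0
```

Request:
step_arm(series="0.6 0 0 0.02 0 0 0;0.6 0 0 0.04 0 0 0;0.6 0 0 0.06 0 0 0;0.6 0 0 0.08 0 0 0;0.6 0 0 0.1 0 0 0;0.6 0 0 0.1 0 0 0;0.6 0 0 0.1 0 0 0")

```text
time: 12.15
tool_pos: [569.6, 167.7, 59.3]
tcp_rot: [3.141, 0.001, 2.857]
contact_force: [-3.5, -0.7, 7.0]
grip_width: 56.0
finger_force: 30.0
```

Request:
step_arm(series="0.6 0.004 0 0.015 0 0 0;0.6 0.004 0 0.03 0 0 0;0.6 0.004 0 0.03 0 0 0;0.6 0.004 0 0.03 0 0 0")

```text
time: 12.55
tool_pos: [569.7, 167.7, 57.4]
tcp_rot: [3.141, 0.001, 2.857]
contact_force: [-3.4, -1.9, 11.3]
grip_width: 55.8
finger_force: 30.0
```

Request:
step_arm(series="0.6 0.002 0 0.01 0 0 0;0.6 0.002 0 0.015 0 0 0;0.6 0.002 0 0.015 0 0 0;0.6 0.002 0 0.015 0 0 0")

```text
time: 12.95
tool_pos: [569.7, 167.7, 57.4]
tcp_rot: [3.141, 0.002, 2.857]
contact_force: [-4.8, -2.1, 19.0]
grip_width: 55.9
finger_force: 30.0
```

The TCP stopped at 57.4 mm while the force rose to 19 N, so the bed should be on its stops. I'll check with depth and a picture.

```bash
python3 - <<'E'
from h import *
o=readout.get_obs();print(o["tool_pos"].round(2) if hasattr(o["tool_pos"],"round") else o["tool_pos"],np.round(o["contact_force"],1),o["grip_width"])
a=[]
for n,(r,c) in(("scene",(110,250)),("side",(190,150))):
    p=vision.capture(n);P=cloud(p)
    x=np.array([np.cos(-.2856),np.sin(-.2856)]);q=P-np.array([569.6,167.7,0]);X=q[...,:2]@x;Y=q[...,:2]@[-x[1],x[0]]
    for s in(-1,1):
        m=(s*X>35)&(s*X<66)&(abs(Y)<24)&(P[...,2]<100)&(P[...,2]>75);print(n,"end",s,"n",m.sum(),"top z",np.median(P[m][:,2]).round(1) if m.any() else None)
    m=(abs(X)<79)&(abs(Y)>31)&(abs(Y)<36)&(P[...,2]>15)&(P[...,2]<50);print("plate z",np.median(P[m][:,2]))
    a.append(cv2.resize(p["frame"][r:r+100,c:c+130],None,fx=3,fy=3,interpolation=cv2.INTER_CUBIC))
cv2.imwrite("pics/e.png",np.vstack(a)[...,::-1])
E
```

```text
[569.7  167.73  57.42] [-4.8 -2.1 19. ] 55.946898710414
scene end -1 n 0 top z None
scene end 1 n 106 top z 83.2
plate z 24.30825850635682
side end -1 n 147 top z 83.1
side end 1 n 18 top z 82.8
plate z 27.382704487113585
```

View pics/e.png

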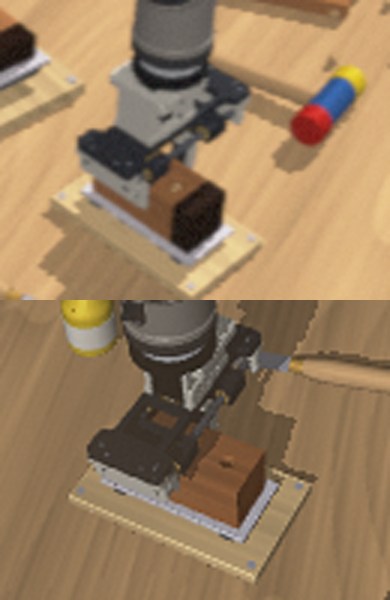

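The joint is closed with no visible gap. The top reads about 83 mm at both ends; these cameras read about 1 mm low, so it's at the expected 84 mm. The bed is on its stops.

```bash
python3 -c "
from plant import order;print(order.close_job())"
```

```text
the job is handed in; nothing more can be done
None
```

I fitted the upper half onto the dowels dark end to dark end with no visible gap, pressed the pair onto the bed's stops, and handed the job in at about 13 s with the gripper still holding it down at about 19 N.

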